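# Shut off one gas valve and open the bayonet filter

### The arm

A 7-joint arm with a two-finger parallel gripper is mounted at the origin on the work surface. World frame = base frame: x ahead of the robot, y to its left, z up, the work surface at z = 0. Lengths are in m, angles in rad, forces in N, time in s.
With the tool pointing down it reaches from about 0.425 to 0.875 m from the base axis. Payload 4.7 kg.
Tool frame: the origin (TCP) lies midway between the tips of the shut fingers; the grasp point (between the pads) lies 19 mm behind it (manip.hold_point_z is the distance from the TCP to the grasp point, in m); y points along the fingers, x is the direction in which the jaws open and shut, and the axes are right-handed (so a half turn about y gives the same grasp; the last joint's range is limited). The gripper opens to 87 mm and grips with 3 to 60 N. Pads are 19 mm wide; open, the fingers measure 117 mm over their backs; the gripper's body (75 mm by 190 mm) begins 51 mm behind the grasp point.
Start: joints at [-1.157, 0.321, -0.07, 1.45, 0.023, 1.371, -0.057], TCP at [0.253, 0.599, 0.223] pointing down, gripper open.
Joint ranges: [-2.86, 2.86], [-0.3, 2.09], [-1.38, 1.24], [0.06, 2.45], [-1.56, 4.7], [0.09, 2.05], [-2.69, 2.69]. Speed limits (rad/s): [2.57, 2.57, 3.14, 3.14, 3.14, 3.14, 3.14].

### API

Orientations are given as a unit quaternion [w, x, y, z].
In Python, from bench import telemetry, eyes, job_done, manip gives the robot as it stands.
- The arm moves only by the tool arm_command, never from a script. Its argument "plan" is a list of rows, each a list of 2 entries, a list of its own where there are three numbers: the shift along the tool's x, y, z in cm, then the turn about the tool's y in rad. In form: [[[dx, dy, dz], yaw], ...]. A call has 1 to 5 rows; each row is the pose to reach, as a shift and turn from the pose commanded when the call began, along the tool's axes at that moment; what a row does not reach only later rows make up. A row lasts 1/12 s, in which the tool goes at most 41.7 mm and 7.16 degrees, less where a joint would pass 70% of its speed; a pose out of reach is approached as far as the arm can. A call with a gripper value outside its range is refused whole. "hand" is the opening, from 0 (shut) to 1 (fully open), set as the call begins (left out, the last holds). The fingers move at their own pace and stop on an object; "squeeze" is the grip in N (left out, the last holds). Time passes only in rows, so rows that repeat a pose let the fingers close. It gives the time, the measured TCP pose, the force and the opening at its end, in the units of the state.
- telemetry.get_state(): the state, without advancing time (a new reading comes with each control period).
- eyes.snapshot(name): name is "side" or "top" or "wrist"; returns a dict with "color" (400x640x3 uint8, blue, green, red), "vfov" (degrees; the focal length in pixels is half the picture's height over the tangent of half this angle, whatever the lens; pixels are square), "cx", "cy" (the principal point, pixels), "world_from_camera" (4x4, takes a point from camera to world coordinates); the wrist camera has in their place "T_tool_cam" (4x4, takes a point from camera to tool coordinates, whose origin is the TCP and whose axes are the tool frame's). Camera axes: x right, y up, looking along -z (the intrinsics and any distortion apply to the point x, -y, -z); pixel columns grow to the right and rows downward; lengths in m; the calibration is good to about 2 mm. A picture is of the moment at which its call begins: read the wrist's pose just before it. There is no depth.
- job_done(): hands the job in, once; it reports no verdict.
Trained networks look in the newest picture that a camera, given by its name, has taken for a name from the list of things; names that differ only in an ending like _2 or _b are one class to them, and where a whole thing is asked for, a point or a joint stands for the part that bears it (a point fixed in the world has none). Each returns a list of dicts, best first, with "confidence" (0 to 1); they miss things now and then, are a little off and sometimes report something else, mostly with a low value. They report only what shows in the picture. A call takes as long as a camera call.
- eyes.silhouettes(camera, query): "region" (400x640 bool, what is visible of it) and "at" ([column, row] in pixels, amid what is visible of it).
The state is a dict: "clock": time; "joints": joint angles; "joint_velocities": joint speeds; "tau": joint torques, N m; "position": TCP position; "tcp_rot": TCP orientation; "wrist_force": force on the tool from outside, world axes, zero at the start; "torque": the same for the moment, N m; "gripper_width": finger opening in m.
Only numpy, scipy, OpenCV 4.12 (cv2) and the standard library are available. Lean on these libraries where they do the work, as an engineer would, in place of code of your own. Each camera call takes 0.05 s, during which the arm holds its last target.

### The job

The blue filter has finished its run and needs a new disc. Shut the blue valve on the gas manifold fully, without touching the valves beside it; only then turn the blue filter's lid anticlockwise until its lugs reach the slots, lift it off, and lower it, handle up, to lie flat in the steel tray (set it down, do not drop it). Leave the other valves as they are and the bottles, jar and glasses standing where they are.

Things in the scene. Friction and masses are not known exactly. Their poses are not given: they have to be found in the camera images.
- manifold: gas manifold bolted to the desk: aluminium block 316 mm long (its y), 60 mm wide, top 55 mm above the desk. Origin on the desk under its middle. Four valves stand on top in a row along its y at -114, -38, 38 and 114 mm, the colours in any order. Gauge (52 mm across, top 78 mm above the desk) beyond one end, at y = -198 mm; outlet pipes behind (+x), lower than the block's top.
- blue_handle (a joint): blue valve's handle: 0 = fully shut (handle along the row, the manifold's y), 1.571 = fully open (across the row); hard stops at both. It starts open at 1.15 to 1.45. Seen from above it shuts clockwise and the value falls. Rubs with about 0.12 N m and stays where it is left. Shut, it also vents the line to the blue filter.
- blue_grip (a point): middle of the blue valve's handle, on its vertical axis, 93 mm above the desk. The handle is a black bar 64 mm long, 14 mm wide, from 21 mm below to 11 mm above this point, over a blue ring 58 mm across (34 mm below) and a brass bonnet 32 mm across (top 25 mm below). Site y runs along the bar to the end with a white line, x across it, z up; it turns with the handle.
- filter: steel pressure filter with blue band, bolted to the desk: foot 140 mm across, bayonet collar 124 mm across with its top 121 mm above the desk. Origin on the desk under its middle, z up along its axis. Low pipe elbows (38 mm tall) reach 95 mm fore and aft, along its x.
- filter_slot (a point): red release mark on top of the filter's collar, 58 mm from its axis along filter x. It marks one of the three 36 mm wide slots (at 0, 120, 240 degrees); between them tabs hold the lid's lugs down. A stop at the anticlockwise side of each slot ends the lid's turn.
- lid: loose aluminium bayonet lid of that filter, blue top, 0.28 to 0.56 kg, 101 mm across three lugs, 62 mm tall. Origin in the middle of its underside (a white plug 68 mm across, 10 mm tall, that dips into the filter), 95 mm above the desk when in place; z up. Lugs at 0, 120, 240 degrees from lid x. Flat top 27 mm above the origin, 1 mm above the collar. It lies flat on its plug.
- lid_grip (a point): middle of the lid's black bar handle, 50 mm above the lid's origin; axes as the lid's. The bar is 78 mm long (along lid x), 14 mm wide, from 23 mm below to 12 mm above this point. Raised 16 mm the lugs are out of the collar, raised 26 mm the plug is out too; locked, the lid rises only 2.5 mm.
- lid_mark (a point): end of the lid's bar handle that has the white line, 39 mm from lid_grip along lid x, over one lug. It starts 0.75 to 1.10 rad clockwise (seen from above) of the collar's red mark. The lid comes free when the two line up (lid x along filter x): from 0.09 rad before that to the stop 0.09 rad past it. It turns easily.
- tray: loose steel tray, 200 mm (its x) by 180 mm (its y), rim 18 mm tall, wall and floor 3 mm, 0.9 kg. Origin in the middle of its underside; the inner floor is 3 mm above it. Empty at the start.
- red_valve: red valve on the manifold, with its handle: same shape as the blue one, on a red ring. Origin on its axis on the manifold's top face, 55 mm above the desk; handle top 49 mm above that. To be left alone. Its handle may stand at any angle.
- red_tip (a point): end of the red valve's handle (with the white line), 32 mm from the valve's axis, 93 mm above the desk.
- yellow_valve: yellow valve on the manifold, with its handle: same shape as the blue one, on a yellow ring. Origin on its axis on the manifold's top face, 55 mm above the desk; handle top 49 mm above that. To be left alone. Its handle may stand at any angle.
- yellow_tip (a point): end of the yellow valve's handle (with the white line), 32 mm from the valve's axis, 93 mm above the desk.
- green_valve: green valve on the manifold, with its handle: same shape as the blue one, on a green ring. Origin on its axis on the manifold's top face, 55 mm above the desk; handle top 49 mm above that. To be left alone. Its handle may stand at any angle.
- green_tip (a point): end of the green valve's handle (with the white line), 32 mm from the valve's axis, 93 mm above the desk.
- bottle_a: amber sample bottle with black cap, 62 mm across, 165 mm tall, a little behind the filter; origin in the middle of its underside. To be left standing where it is.
- bottle_b: amber sample bottle with black cap, 62 mm across, 165 mm tall, behind the manifold; origin in the middle of its underside. To be left standing where it is.
- bottle_c: smaller amber sample bottle with black cap, 52 mm across, 130 mm tall, behind the manifold; origin in the middle of its underside. To be left standing where it is.
- glass_a: stemmed tulip nosing glass, 60 mm across, 145 mm tall, behind the tray; origin in the middle of its underside. To be left standing where it is.
- glass_b: stemmed tulip nosing glass, 60 mm across, 145 mm tall, behind the tray; origin in the middle of its underside. To be left standing where it is.
- jar: clear jar with white lid, 76 mm across, 85 mm tall, right of the manifold; origin in the middle of its underside. To be left standing where it is.

How it is judged:
On the way, in this order (a step that is already met when the one before it is completed fails the run):
1. the blue valve is shut (value of joint blue_handle below 0.12 rad), for 0.2 s.
2. the lid is turned to its slots (angle between the x axis of lid and the x axis of filter, either way round below 0.16 rad), for 0.1 s.
3. the lid is lifted free of the filter (z of lid in the frame of filter above 0.125 m), for 0.1 s.
4. the lid is lowered into the tray while still held (contact force between the fingers and lid above 0.5 N and z of lid in the frame of tray below 0.02 m and x of lid in the frame of tray between -0.075 and 0.075 m and y of lid in the frame of tray between -0.065 and 0.065 m), for 0.05 s.
At the end, for the whole second after the job is handed in: the blue valve is shut (within 0.12 rad of its stop), and the lid lies still and flat (within 0.1 rad) on the tray's floor, handle up, inside the rim, let go (value of joint blue_handle below 0.12 rad and angle between lid's own z axis and vertical below 0.1 rad and z of lid in the frame of tray between -0.002 and 0.009 m and x of lid in the frame of tray between -0.075 and 0.075 m and y of lid in the frame of tray between -0.065 and 0.065 m and linear speed of lid below 0.02 m/s and angular speed of lid below 0.1 rad/s); the robot touches nothing.
It fails at once if a neighbouring valve touched (more than 1 N) or its handle's end moved more than 4 mm (contact force between anything else and red_valve above 1 N or distance of any of red_tip, yellow_tip, green_tip from where it was at the start of the episode above 0.004 m or contact force between anything else and yellow_valve above 1 N or contact force between anything else and green_valve above 1 N).
It fails at once if the lid turned or lifted by more than 15 mm at the handle's end while the blue valve is not shut (value of joint blue_handle above 0.2 rad and distance of lid_mark from where it was at the start of the episode above 0.015 m).
It fails at once if a bottle, glass or jar shifted by more than 30 mm or tipped (distance of any of bottle_a, bottle_b, bottle_c, glass_a, glass_b, jar from where it was at the start of the episode above 0.03 m or angle between any of bottle_a, bottle_b, bottle_c, glass_a, glass_b, jar's own z axis and vertical above 0.3 rad).
It also fails if it takes over 70 s, if anything falls off the work surface, if the arm or the gripper's body presses on something with over 40 N, if the wrist force passes 120 N, or if a joint passes its speed limit or range.

## Working session

There is one attempt and no reset: what is moved stays moved. The work goes in short steps, Python scripts to look and compute and a tool call to move; the robot and the scene stay as the last step left them, time stands still between calls to the robot, and variables do not carry over. Pictures are saved under pics/ and viewed, and the job is handed in when it is done.

Besides the shell and the picture viewer there is one more tool, called after "Emit:" in YAML: its name, and indented under it one key for each argument. arm_command: Moves the arm, as the interface text tells. Its arguments: {"type":"object","properties":{"plan":{"type":"array"},"hand":{"type":"number"},"squeeze":{"type":"number"}},"required":["plan"]}

```bash
ls; mkdir -p pics
python3 - <<'E'
from bench import telemetry, eyes, manip
import cv2
s=telemetry.get_state(); print(s)
for n in ("side","top","wrist"):
    d=eyes.snapshot(n); cv2.imwrite(f"pics/{n}0.png",d["color"]); print(n,{k:v for k,v in d.items() if k!="color"})
print(manip.hold_point_z, dir(manip))
E
```

```text
pics
{'clock': 0.0, 'joints': array([-1.15686971,  0.32185067, -0.07010891,  1.45167652,  0.02259648,
        1.37080362, -0.05686485]), 'joint_velocities': array([-0.00062603,  0.00021573,  0.00133816, -0.0007711 , -0.00075498,
        0.00011059,  0.00211225]), 'tau': array([-2.47296430e-04, -4.91281414e+01, -4.04065428e-01, -3.12522125e+01,
       -6.39371434e-02,  4.40120883e-02,  1.86450811e-04]), 'position': array([0.25283168, 0.59820521, 0.22144298]), 'tcp_rot': array([-0.5889101 ,  0.58972312,  0.39021834, -0.39133258]), 'wrist_force': array([ 1.01572707, -0.74422054,  0.4451716 ]), 'torque': array([-0.0229972 , -0.00576457,  0.02516655]), 'gripper_width': 0.08689745959537466}
side {'vfov': 43.492994233721916, 'cx': 321.83372800814305, 'cy': 195.90979450745994, 'world_from_camera': array([[ 0.75978812,  0.35487091, -0.54478313, -0.18482558],
       [-0.6497886 ,  0.44318231, -0.61754693, -0.96933997],
       [ 0.0222888 ,  0.82319869,  0.56731572,  0.93775058],
       [ 0.        ,  0.        ,  0.        ,  1.        ]])}
top {'vfov': 55.41171412077347, 'cx': 311.21018489601
[... 434 characters left out ...]
e-04,  9.26763228e-06,
        -5.77258912e-04],
       [-1.04922946e-04,  2.69587014e-01, -9.62976028e-01,
        -1.62856461e-01],
       [-4.09166242e-04,  9.62975941e-01,  2.69587034e-01,
         7.41156045e-02],
       [ 0.00000000e+00,  0.00000000e+00,  0.00000000e+00,
         1.00000000e+00]])}
0.0187 ['IKError', '__class__', '__delattr__', '__dict__', '__dir__', '__doc__', '__eq__', '__format__', '__ge__', '__getattribute__', '__getstate__', '__gt__', '__hash__', '__init__', '__init_subclass__', '__le__', '__lt__', '__module__', '__ne__', '__new__', '__reduce__', '__reduce_ex__', '__repr__', '__setattr__', '__sizeof__', '__str__', '__subclasshook__', '__weakref__', 'hold_point_z']
```

View pics/side0.png

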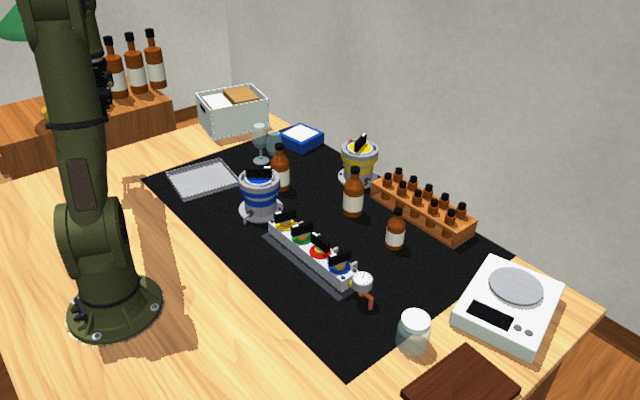

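View pics/top0.png

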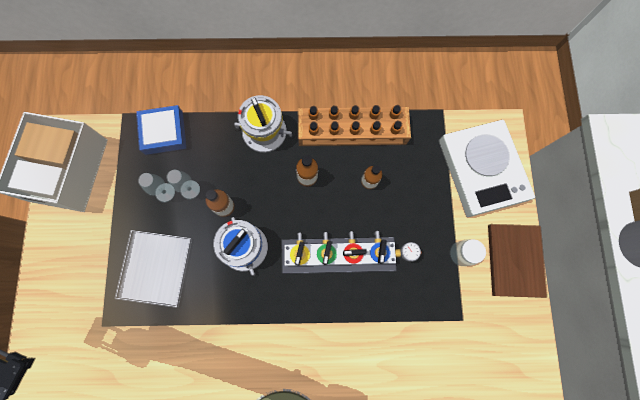

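View pics/wrist0.png

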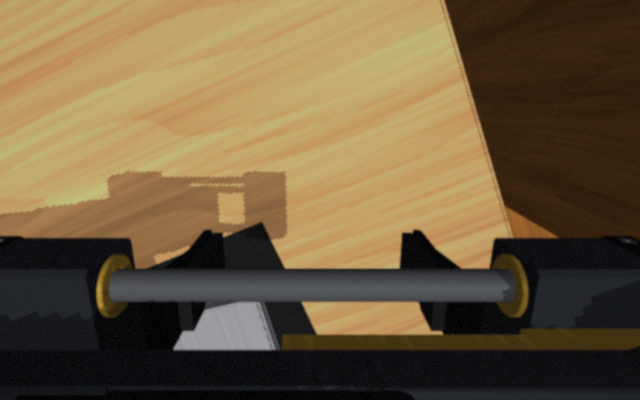

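```bash
cat > h.py <<'E'
import numpy as np, cv2
from scipy.spatial.transform import Rotation as Rn
from bench import telemetry, eyes, manip
def snap(n):
    s=telemetry.get_state(); d=eyes.snapshot(n)
    if n=="wrist":
        q=s["tcp_rot"]; T=np.eye(4); T[:3,:3]=Rn.from_quat([q[1],q[2],q[3],q[0]]).as_matrix(); T[:3,3]=s["position"]
        d["world_from_camera"]=T@d["T_tool_cam"]
    d["f"]=200/np.tan(np.radians(d["vfov"]/2)); return d
def ray(d,uv):
    T=d["world_from_camera"]; v=np.array([(uv[0]-d["cx"])/d["f"],-(uv[1]-d["cy"])/d["f"],-1.])
    return T[:3,3],T[:3,:3]@v
def onz(d,uv,z):
    o,v=ray(d,uv); return o+v*(z-o[2])/v[2]
def proj(d,p):
    T=np.linalg.inv(d["world_from_camera"]); p=np.atleast_2d(p)@T[:3,:3].T+T[:3,3]
    return np.c_[d["cx"]-d["f"]*p[:,0]/p[:,2], d["cy"]+d["f"]*p[:,1]/p[:,2]]
def R(s=None):
    q=(s or telemetry.get_state())["tcp_rot"]; return Rn.from_quat([q[1],q[2],q[3],q[0]]).as_matrix()
E
python3 - <<'E'
from h import *
print(R().round(3))
for n in("top","side"):
    d=snap(n); c=d["color"]
    z=c[180:320,180:460] if n=="top" else c[150:320,160:440]
    cv2.imwrite(f"pics/{n}z.png",cv2.resize(z,None,fx=2.8,fy=2.8,interpolation=cv2.INTER_CUBIC))
    for q in ["manifold","blue_handle","red_valve","yellow_valve","green_valve","filter","lid","tray","bottle_a","bottle_b","bottle_c","glass_a","glass_b","jar"]:
        for r in eyes.silhouettes(n,q)[:3]:
            m=r["region"]; ys,xs=np.nonzero(m)
            print(n,q,round(r["confidence"],2),np.round(r["at"],1),m.sum(),xs.min(),xs.max(),ys.min(),ys.max())
E
```

```text
[[ 0.389 -0.    -0.921]
 [ 0.921 -0.001  0.389]
 [-0.001 -1.    -0.   ]]
top manifold 0.88 [343.  256.7] 2828 282 420 230 272
top manifold 0.23 [236.3 243.8] 874 221 253 227 259
top blue_handle 0.72 [384.  251.6] 157 378 386 240 263
top red_valve 0.84 [351.8 253.8] 357 342 366 243 263
top yellow_valve 0.72 [302.2 253.5] 361 290 309 242 265
top green_valve 0.91 [327.2 255.6] 344 317 336 241 264
top filter 0.79 [251.2 250. ] 1299 214 267 216 277
top filter 0.68 [158.3 187.5] 644 139 174 173 201
top lid 0.65 [240.3 243. ] 870 220 253 227 259
top tray 0.87 [151.7 269.6] 4296 117 190 231 306
top bottle_a 0.92 [306.6 171.3] 478 298 317 156 184
top bottle_a 0.59 [371.  174.2] 410 362 382 164 189
top bottle_b 0.92 [306.6 171.3] 478 298 317 156 184
top bottle_b 0.59 [371.  174.2] 410 362 382 164 189
top bottle_c 0.92 [306.6 171.3] 478 298 317 156 184
top bottle_c 0.59 [371.  174.2] 410 362 382 164 189
top glass_a 0.82 [155.8 187.6] 636 139 174 173 201
top glass_a 0.66 [183.2 182.9] 597 168 199 170 197
top glass_b 0.82 [155.8 187.6] 636 139 174 173 201
top glass_b 0.66 [183.2 182.9] 597 168 19
[... 719 characters left out ...]
230.2] 647 385 404 206 249
side bottle_a 0.57 [353.4 196.3] 876 342 364 165 216
side bottle_b 0.82 [282.  165.1] 587 270 289 142 191
side bottle_b 0.6 [397.6 230.2] 647 385 404 206 249
side bottle_b 0.57 [353.4 196.3] 876 342 364 165 216
side bottle_c 0.82 [282.  165.1] 587 270 289 142 191
side bottle_c 0.6 [397.6 230.2] 647 385 404 206 249
side bottle_c 0.57 [353.4 196.3] 876 342 364 165 216
side glass_a 0.75 [260.2 141.8] 520 250 268 123 164
side glass_a 0.69 [273.6 142.5] 292 266 281 129 155
side glass_b 0.75 [260.2 141.8] 520 250 268 123 164
side glass_b 0.69 [273.6 142.5] 292 266 281 129 155
side jar 0.72 [413.9 334.1] 1375 395 430 308 355
side jar 0.35 [320.2 241.9] 262 310 330 231 252
```

View zooms.

View pics/topz.png

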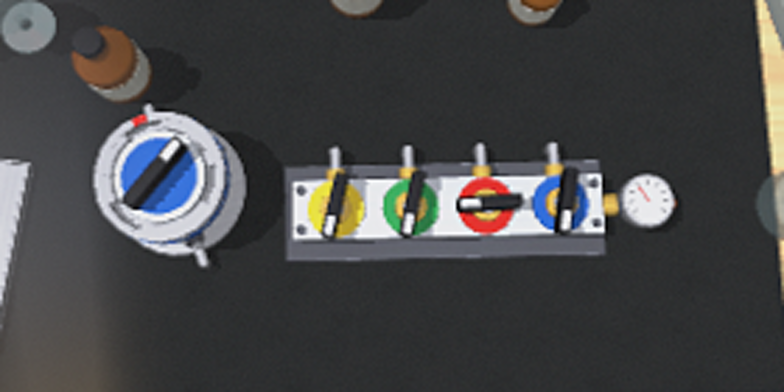

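View pics/sidez.png

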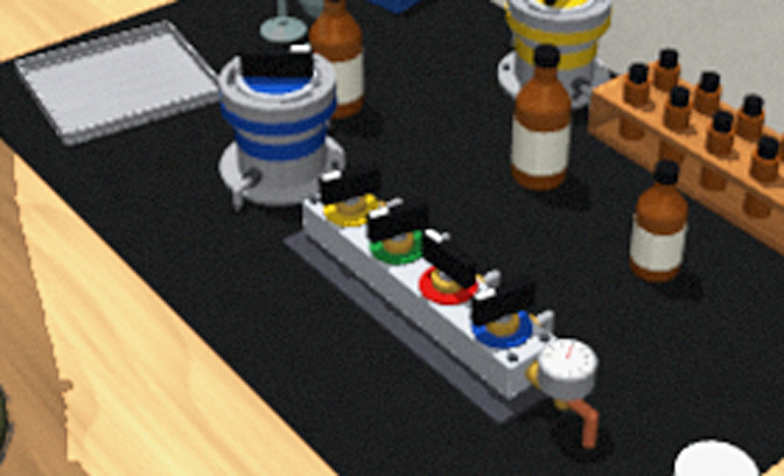

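```bash
cat > fit.py <<'E'
from h import *
def ringc(d,box,h0,h1,z,smin=120,vmin=60):
    c=d["color"]; hsv=cv2.cvtColor(c,cv2.COLOR_BGR2HSV)
    m=(hsv[...,1]>smin)&(hsv[...,2]>vmin)&(hsv[...,0]>=h0)&(hsv[...,0]<=h1)
    k=np.zeros_like(m); x0,x1,y0,y1=box; k[y0:y1,x0:x1]=1; m&=k
    n,l,st,_=cv2.connectedComponentsWithStats(m.astype(np.uint8))
    ys,xs=np.nonzero(m)
    P=np.array([onz(d,(x,y),z)[:2] for x,y in zip(xs,ys)],np.float32)
    (c0,r)=cv2.minEnclosingCircle(P*1000); 
    return np.array(c0),r,len(P)
if __name__=="__main__":
    d=snap("top"); e=snap("side")
    B={"yellow":(20,32,(285,320,230,275),(268,300,205,240)),"green":(45,80,(310,342,230,275),(288,316,215,250)),"red":(0,6,(338,370,230,275),(306,332,230,262)),"blue":(100,125,(366,396,235,272),(325,358,245,285))}
    for k,(a,b,bt,bs) in B.items():
        print(k,ringc(d,bt,a,b,.059),ringc(e,bs,a,b,.059))
    print("lid",ringc(d,(215,260,222,265),100,125,.122),ringc(e,(240,280,160,187),100,125,.122))
    print("redmark",ringc(d,(215,245,215,235),0,6,.121,100,60),ringc(d,(215,245,215,235),174,180,.121,100,60))
E
python3 fit.py
```

```text
yellow (array([487.5534668, -51.6525116]), 33.01950454711914, 224) (array([479.71539307, -82.64031219]), 49.48529052734375, 155)
green (array([ 483.31323242, -127.32775116]), 27.484411239624023, 139) (array([ 487.15878296, -131.66702271]), 29.005380630493164, 93)
red (array([ 484.01928711, -203.07800293]), 28.189746856689453, 149) (array([ 485.73651123, -206.338974  ]), 28.195087432861328, 103)
blue (array([ 484.47106934, -279.22903442]), 28.035837173461914, 141) (array([ 487.10223389, -282.9019165 ]), 29.061174392700195, 121)
lid (array([509.59619141,  94.3600235 ]), 57.53398513793945, 391) (array([510.51605225,  86.33242798]), 54.84086608886719, 113)
redmark (array([566.67016602, 137.21052551]), 5.982582092285156, 14) (array([566.97906494, 142.75970459]), 9.999999747378752e-05, 1)
```

```bash
cat >> h.py <<'E'
def plan(p,ang=None):
    """shift (cm, tool axes) to world TCP p, yaw to bring tool-x azimuth to ang (deg)"""
    s=telemetry.get_state(); r=R(s); d=r.T@(np.array(p)-s["position"])*100
    a=np.degrees(np.arctan2(r[1,0],r[0,0])); y=None
    if ang is not None: y=-np.radians((ang-a+180)%360-180)
    print("pos",s["position"].round(4),"ang",a.round(2),"shift",d.round(2),"yaw",y,"j",s["joints"].round(2),"t",round(s["clock"],2))
E
python3 -c "
from h import *
plan((.44,.33,.24),77)"
```

```text
pos [0.2531 0.5987 0.2226] ang 67.09 shift [-17.48  -1.74 -27.68] yaw -0.17289079858408454 j [-1.16  0.32 -0.07  1.45  0.02  1.37 -0.06] t 1.75
```

Emit:
arm_command:
  plan:
    - [[-4,-0.5,-6],0]
    - [[-7,-1,-11],-0.05]
    - [[-11,-1.5,-16],-0.1]
    - [[-15,-2,-22],-0.15]
    - [[-17,-2,-27],-0.17]
  hand: 0.3

```text
clock: 2.17
position: [0.3691, 0.4245, 0.2378]
tcp_rot: [0.554, -0.553, -0.44, 0.44]
wrist_force: [1.1, -0.0, -0.1]
gripper_width: 0.0615
```

```bash
python3 -c "
from h import *
plan((.46,.0,.24),77)
plan((.47,-.28,.24),77)"
```

```text
pos [0.3691 0.4245 0.2378] ang 77.0 shift [-39.32  -0.25 -18.4 ] yaw 4.7998303018409955e-05 j [-0.92  0.13  0.02  1.65 -0.    1.36  0.44] t 2.17
pos [0.3691 0.4245 0.2378] ang 77.0 shift [-66.38  -0.27 -25.67] yaw 4.7998303018409955e-05 j [-0.92  0.13  0.02  1.65 -0.    1.36  0.44] t 2.17
```

Emit:
arm_command:
  plan:
    - [[-3,0,-2.5],0]
    - [[-6.5,0,-5],0]
    - [[-10,0,-7],0]
    - [[-14,0,-9],0]
    - [[-18,0,-10],0]

```text
clock: 2.58
position: [0.4263, 0.2284, 0.2373]
tcp_rot: [-0.554, 0.555, 0.439, -0.439]
wrist_force: [0.6, -0.8, 0.6]
gripper_width: 0.0303
```

Emit:
arm_command:
  plan:
    - [[-4,0,-1.5],0]
    - [[-8,0,-3],0]
    - [[-12,0,-4],0]
    - [[-16,0,-5],0]
    - [[-20,0,-6],0]

```text
clock: 3.0
position: [0.4375, 0.0211, 0.2375]
tcp_rot: [-0.554, 0.554, 0.44, -0.439]
wrist_force: [1.1, -0.2, -0.5]
gripper_width: 0.0264
```

```bash
python3 -c "
from h import *
plan((.46,-.275,.22),77)"
```

```text
pos [0.4375 0.0211 0.2375] ang 76.84 shift [-28.32   1.73  -8.93] yaw -0.002863179004587556 j [-0.55 -0.17  0.39  1.93  0.07  1.37  1.17] t 3.0
```

Emit:
arm_command:
  plan:
    - [[-4,0,-1.5],0]
    - [[-8,0,-3],0]
    - [[-12,0.5,-4.5],0]
    - [[-16,1,-5.5],0]
    - [[-19,1.5,-6],0]

```text
clock: 3.42
position: [0.453, -0.179, 0.2227]
tcp_rot: [-0.554, 0.555, 0.439, -0.438]
wrist_force: [1.1, -0.3, 0.3]
gripper_width: 0.026
```

Emit:
arm_command:
  plan:
    - [[-4,0,-1],0]
    - [[-8,0,-2],0]
    - [[-9.3,0,-2.7],0]
    - [[-9.3,0,-2.7],0]

```text
clock: 3.75
position: [0.4571, -0.2773, 0.2226]
tcp_rot: [-0.555, 0.557, 0.437, -0.438]
wrist_force: [-0.6, 0.3, 0.4]
gripper_width: 0.0265
```

```bash
python3 -c "
from h import *
plan((.46,-.275,.22),77)
d=snap('wrist'); cv2.imwrite('pics/w1.png',d['color'])
for q in ['blue_handle','red_valve']:
  for r in eyes.silhouettes('wrist',q)[:2]:
    m=r['region'];ys,xs=np.nonzero(m);print(q,r['confidence'],r['at'],m.sum(),xs.min(),xs.max(),ys.min(),ys.max())
for p in [(.486,-.281,.059),(.486,-.281,.104)]: print(proj(d,p))
"
```

```text
pos [ 0.4571 -0.2773  0.2226] ang 76.41 shift [ 0.29  0.26 -0.23] yaw -0.010250259759233382 j [-0.27  0.08  0.81  1.76 -0.06  1.32  1.89] t 3.75
blue_handle 0.93 [318.2, 214.3] 1306 308 326 175 253
red_valve 0.79 [400.0, 188.4] 3447 364 445 155 214
[[316.33170494 206.54137034]]
[[316.81289414 222.79967431]]
```

View pics/w1.png

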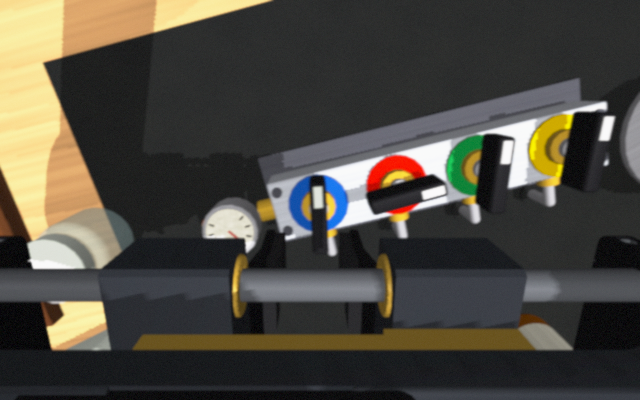

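```bash
python3 -c "
from fit import *
d=snap('wrist'); cv2.imwrite('pics/w1z.png',cv2.resize(d['color'][165:265,260:460],None,fx=4,fy=4,interpolation=cv2.INTER_CUBIC))
print(ringc(d,(285,350,170,250),100,125,.059), ringc(d,(365,430,150,220),0,6,.059), ringc(d,(440,490,130,200),45,80,.059))
"
```

```text
(array([ 483.56680298, -279.35742188]), 28.35113525390625, 1260) (array([ 482.80361938, -203.04167175]), 28.68824577331543, 975) (array([ 482.14224243, -129.92141724]), 28.05972671508789, 1030)
```

View pics/w1z.png

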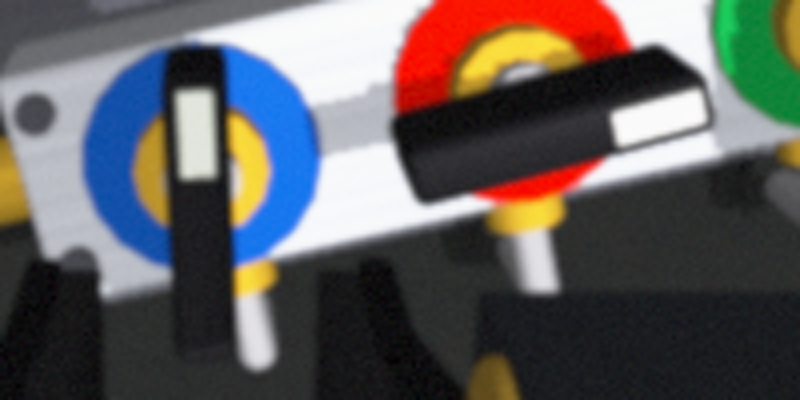

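```bash
python3 -c "
from h import *
d=snap('wrist')
a=onz(d,(309,186.25),.104);b=onz(d,(310.25,251.25),.104);print(a,b,np.linalg.norm(a-b),(a+b)/2,np.degrees(np.arctan2(*(a-b)[1::-1])))
plan((.484,-.2795,.078),76.4)
"
```

```text
[ 0.4549592  -0.27265795  0.104     ] [ 0.51090965 -0.28467849  0.104     ] 0.05722714705874835 [ 0.48293443 -0.27866822  0.104     ] 167.8747322860856
pos [ 0.4585 -0.2705  0.222 ] ang 76.99 shift [-0.32 14.4  -2.69] yaw 0.010246116742530146 j [-0.27  0.07  0.8   1.77 -0.06  1.32  1.88] t 4.0
```

```bash
python3 -c "
from fit import *
for i in range(3):
  d=snap('wrist'); print(d['world_from_camera'][:3,3].round(4), ringc(d,(285,350,170,250),100,125,.059), ringc(d,(365,430,150,220),0,6,.059))
a=onz(d,(309,186.25),.104);b=onz(d,(310.25,251.25),.104);print(a,b,np.linalg.norm(a-b),(a+b)/2,np.degrees(np.arctan2(*(a-b)[1::-1])))
plan((.484,-.2795,.078),76.4)
"
```

```text
[ 0.386  -0.2545  0.3849] (array([ 483.38470459, -279.72653198]), 28.329078674316406, 1232) (array([ 482.81832886, -203.27587891]), 28.76716423034668, 952)
[ 0.386  -0.2545  0.3849] (array([ 483.32183838, -279.44949341]), 28.44437026977539, 1236) (array([ 482.84832764, -203.30175781]), 28.77389144897461, 951)
[ 0.386  -0.2547  0.385 ] (array([ 483.46472168, -279.23547363]), 28.5197696685791, 1246) (array([ 483.00442505, -203.7257843 ]), 28.71306610107422, 953)
[ 0.45511501 -0.27280145  0.104     ] [ 0.51111928 -0.28480697  0.104     ] 0.05727661285220233 [ 0.48311715 -0.27880421  0.104     ] 167.9007363323532
pos [ 0.4584 -0.271   0.2222] ang 76.96 shift [-0.26 14.42 -2.68] yaw 0.009784770070130113 j [-0.27  0.07  0.8   1.77 -0.06  1.32  1.88] t 4.15
```

Emit:
arm_command:
  plan:
    - [[-0.3,2,-2.6],-0.017]
    - [[-0.3,5,-2.6],-0.017]
    - [[-0.3,7,-2.6],-0.017]
    - [[-0.3,7,-2.6],-0.017]
    - [[-0.3,7,-2.6],-0.017]

```text
clock: 4.57
position: [0.4822, -0.2803, 0.1517]
tcp_rot: [0.551, -0.55, -0.444, 0.445]
wrist_force: [-0.8, -0.7, 0.7]
gripper_width: 0.0257
```

```bash
python3 -c "
from h import *
plan((.4835,-.2793,.077),78)
for n in ('side','top','wrist'):
  d=snap(n); cv2.imwrite('pics/%s2.png'%n,d['color'] if n=='wrist' else cv2.resize(d['color'][200:320,270:430] if n=='side' else d['color'][190:300,330:440],None,fx=5,fy=5))
"
```

```text
pos [ 0.4822 -0.2803  0.1517] ang 77.84 shift [ 0.13  7.47 -0.12] yaw -0.0027097816477368013 j [-0.23  0.22  0.8   1.8  -0.17  1.2   1.98] t 4.57
```

View pics/side2.png

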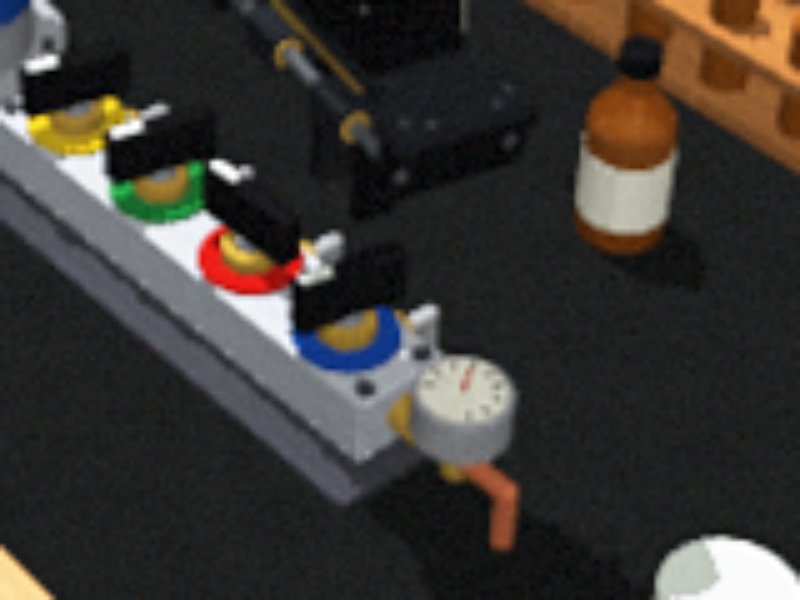

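Emit:
arm_command:
  plan:
    - [[0.1,2.5,-0.1],0]
    - [[0.1,5,-0.1],0]
    - [[0.1,7,-0.1],0]
    - [[0.1,7.5,-0.1],0]
    - [[0.1,7.5,-0.1],0]

```text
clock: 5.13
position: [0.4837, -0.2801, 0.0771]
tcp_rot: [0.551, -0.55, -0.444, 0.444]
wrist_force: [0.2, 0.4, 0.0]
gripper_width: 0.0262
```

```bash
python3 -c "
from h import *
plan((.4835,-.2793,.077),78)
print(telemetry.get_state()['wrist_force'])
for n in ('side','top','wrist'):
  d=snap(n); cv2.imwrite('pics/%s3.png'%n,d['color'] if n=='wrist' else cv2.resize(d['color'][200:320,270:430] if n=='side' else d['color'][190:300,330:440],None,fx=5,fy=5))
"
```

```text
pos [ 0.4837 -0.2801  0.0771] ang 77.81 shift [0.07 0.01 0.03] yaw -0.003280487238568196 j [-0.19  0.31  0.78  1.87 -0.25  1.06  2.04] t 5.13
[0.24402128 0.42033029 0.03874306]
```

View pics/side3.png

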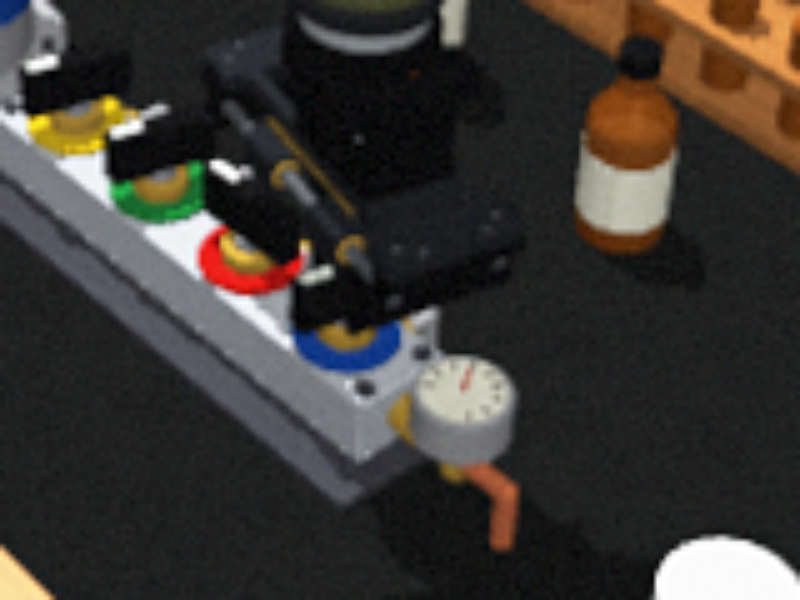

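View pics/wrist3.png

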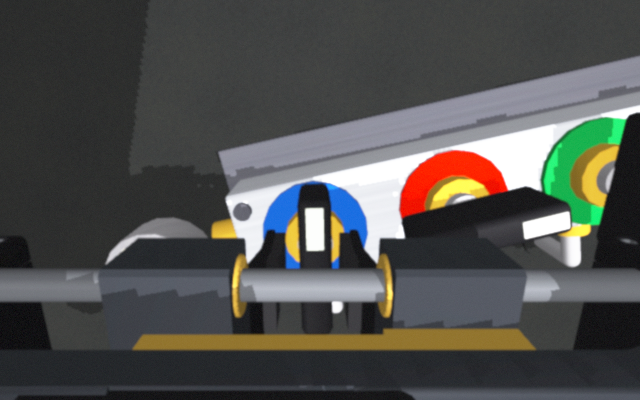

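Emit:
arm_command:
  plan:
    - [[0.07,0,0],0]
    - [[0.07,0,0],0]
    - [[0.07,0,0],0]
    - [[0.07,0,0],0]
  hand: 0
  squeeze: 35

```text
clock: 5.62
position: [0.4848, -0.2794, 0.0781]
tcp_rot: [-0.55, 0.55, 0.445, -0.444]
wrist_force: [-0.3, 1.4, 4.8]
gripper_width: 0.0136
```

Emit:
arm_command:
  plan:
    - [[0,0,0],0.09]
    - [[0,0,0],0.19]
    - [[0,0,0],0.29]
    - [[0,0,0],0.39]
    - [[0,0,0],0.49]

```text
clock: 6.03
position: [0.4847, -0.2797, 0.0781]
tcp_rot: [-0.642, 0.642, 0.296, -0.296]
wrist_force: [-0.7, 0.3, 5.1]
gripper_width: 0.0139
```

```bash
python3 -c "
from h import *
plan((.4835,-.2793,.077),0.5)
s=telemetry.get_state();print(s['wrist_force'],s['torque'],s['gripper_width'])
"
```

```text
pos [ 0.4847 -0.2797  0.0781] ang 49.49 shift [-0.05  0.11  0.12] yaw 0.8550282781603885 j [-0.26  0.33  0.87  1.87 -0.29  1.07  1.58] t 6.03
[-0.74440317  0.31986136  5.05281897] [0.22783086 0.1061344  0.15861554] 0.013947791096576548
```

Emit:
arm_command:
  plan:
    - [[0,0,0],0.1]
    - [[0,0,0],0.2]
    - [[0,0,0],0.3]
    - [[0,0,0],0.4]
    - [[0,0,0],0.5]

```text
clock: 6.45
position: [0.4845, -0.2798, 0.0781]
tcp_rot: [-0.695, 0.696, 0.128, -0.128]
wrist_force: [-0.6, 1.5, 5.2]
gripper_width: 0.0139
```

Emit:
arm_command:
  plan:
    - [[0,0,0],0.1]
    - [[0,0,0],0.2]
    - [[0,0,0],0.3]
    - [[0,0,0],0.35]
    - [[0,0,0],0.35]

```text
clock: 6.87
position: [0.4843, -0.2799, 0.0781]
tcp_rot: [-0.707, 0.707, 0.006, -0.006]
wrist_force: [-0.6, 1.1, 7.0]
gripper_width: 0.0139
```

```bash
python3 -c "
from h import *
plan((.4835,-.2793,.077),0.5)
s=telemetry.get_state();print(s['wrist_force'],s['torque'],s['gripper_width'])
"
```

```text
pos [ 0.4843 -0.2799  0.0781] ang 0.92 shift [-0.08  0.11  0.06] yaw 0.007278418091227193 j [-0.39  0.4   1.04  1.88 -0.39  1.09  0.82] t 6.87
[-0.55207123  1.14981192  6.99717531] [ 0.24265388  0.43637088 -0.09994501] 0.01389424065816071
```

Emit:
arm_command:
  plan:
    - [[0,0,0],0.04]
    - [[0,0,0],0.06]
    - [[0,0,0],0.06]

```text
clock: 7.12
position: [0.4843, -0.2799, 0.0781]
tcp_rot: [-0.707, 0.707, -0.014, 0.014]
wrist_force: [-2.5, 0.6, 6.2]
gripper_width: 0.0141
```

```bash
python3 -c "
from h import *
plan((.4835,-.2793,.077),0.5)
s=telemetry.get_state();print(s['wrist_force'],s['torque'],s['gripper_width'])
d=snap('wrist'); cv2.imwrite('pics/wrist4.png',d['color'])
"
```

```text
pos [ 0.4843 -0.2799  0.0781] ang -2.33 shift [-0.08  0.11  0.06] yaw -0.04937369600601932 j [-0.4   0.4   1.06  1.88 -0.4   1.09  0.77] t 7.12
[-2.48726237  0.61940711  6.17089791] [0.07473759 0.45314446 0.67298111] 0.014118162600415178
```

View pics/wrist4.png

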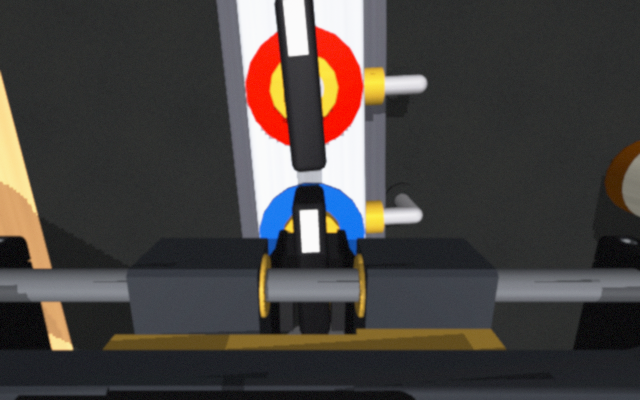

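Emit:
arm_command:
  plan:
    - [[0,0,0],-0.02]
    - [[0,0,0],-0.02]
    - [[0,0,0],-0.02]
    - [[0,0,0],-0.02]
  hand: 0.35

```text
clock: 7.5
position: [0.4839, -0.2796, 0.077]
tcp_rot: [0.707, -0.707, 0.008, -0.008]
wrist_force: [-0.1, 0.5, 0.4]
gripper_width: 0.0284
```

Emit:
arm_command:
  plan:
    - [[0,-2,0],-0.02]
    - [[0,-5,0],-0.02]
    - [[0,-9,0],-0.02]
    - [[0,-13,0],-0.02]
    - [[0,-16,0],-0.02]

```text
clock: 7.92
position: [0.4842, -0.2804, 0.24]
tcp_rot: [-0.707, 0.707, -0.0, 0.002]
wrist_force: [0.6, -0.2, -0.4]
gripper_width: 0.0305
```

```bash
python3 -c "
from fit import *
s=telemetry.get_state();print(s['wrist_force'],s['torque'],s['gripper_width'])
d=snap('wrist'); cv2.imwrite('pics/wrist5.png',d['color'])
d=snap('top'); cv2.imwrite('pics/top5.png',cv2.resize(d['color'][180:320,180:460],None,fx=2.8,fy=2.8,interpolation=cv2.INTER_CUBIC))
d=snap('top'); cv2.imwrite('pics/top5l.png',cv2.resize(d['color'][205:290,100:270],None,fx=4.6,fy=4.6,interpolation=cv2.INTER_CUBIC))
plan((.48,.08,.24),50)
"
```

```text
[ 0.63446349 -0.17766658 -0.39192754] [-0.09979272  0.00735615  0.03666154] 0.030495179603686043
pos [ 0.4853 -0.2805  0.2394] ang -0.11 shift [-0.6  -0.09 36.05] yaw -0.8746231852889652 j [-0.53  0.21  1.16  1.69 -0.2   1.37  0.65] t 8.07
```

View pics/wrist5.png

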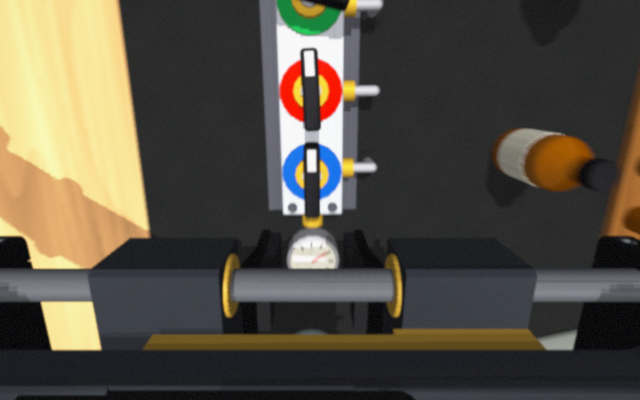

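View pics/top5.png

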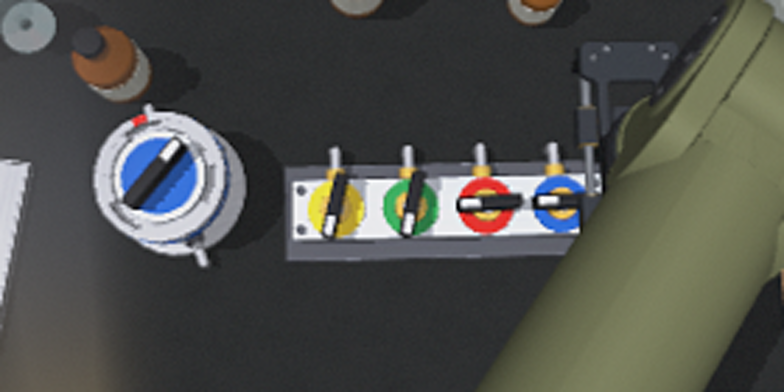

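View pics/top5l.png

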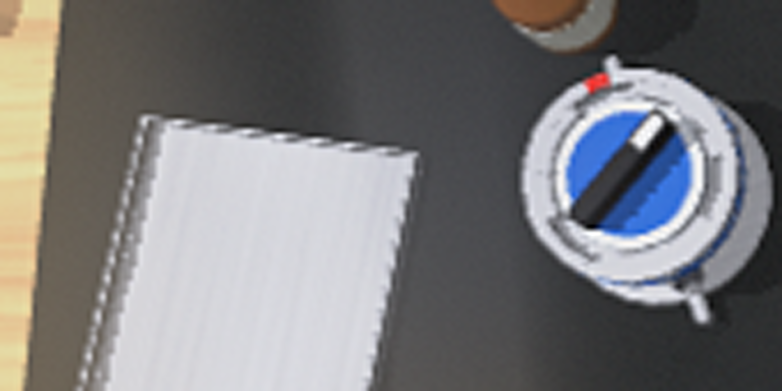

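```bash
python3 -c "
from h import *
d=snap('top')
P=lambda u,v:(100+u/4.6,205+v/4.6)
c=onz(d,P(631,175),.121);r=onz(d,P(597,83),.121);a=onz(d,P(660,113),.157);b=onz(d,P(585,218),.157)
print(c,r,a,b,(a+b)/2)
print(np.linalg.norm(r-c),np.degrees(np.arctan2(*(r-c)[1::-1])),np.linalg.norm(a-b),np.degrees(np.arctan2(*(a-b)[1::-1])))
plan((.51,.07,.27),48)
T=[onz(d,P(*q),.018) for q in ((148,117),(418,152))];print(T)
for r in eyes.silhouettes('top','tray')[:1]:
  cs,_=cv2.findContours(r['region'].astype(np.uint8),0,1); q=max(cs,key=len); print(cv2.boxPoints(cv2.minAreaRect(np.float32([onz(d,p[0],.018)[:2]*1000 for p in q]))))
for uv,z in (((157,201),0),((190,197),0),((228,215),0)): print(onz(d,uv,z))
"
```

```text
[0.50932777 0.11362877 0.121     ] [0.56400191 0.13511914 0.121     ] [0.54018603 0.09128338 0.157     ] [0.48141729 0.13190704 0.157     ] [0.51080166 0.11159521 0.157     ]
0.0587460462702098 21.4579398502998 0.071442609964257 -34.654017694687646
pos [ 0.4844 -0.2796  0.2375] ang -0.1 shift [ 2.5  -3.23 34.97] yaw -0.8395765621870775 j [-0.53  0.21  1.16  1.69 -0.2   1.37  0.65] t 8.12
[array([0.56317436, 0.44621333, 0.018     ]), array([0.53797343, 0.27066442, 0.018     ])]
[[338.6092  292.1204 ]
 [541.67755 262.88596]
 [569.1373  453.62735]
 [366.06897 482.8618 ]]
[0.65615116 0.38618055 0.        ]
[0.66739174 0.28556281 0.        ]
[0.6093409  0.16682534 0.        ]
```

```bash
python3 -c "
from h import *
plan((.526,.101,.27),55)
"
```

```text
pos [ 0.4837 -0.2792  0.2363] ang -0.11 shift [ 4.15 -3.33 38.03] yaw -0.961815638342941 j [-0.53  0.21  1.16  1.69 -0.2   1.37  0.66] t 8.17
```

Emit:
arm_command:
  plan:
    - [[0,-1,3],-0.1]
    - [[0,-2,7],-0.2]
    - [[0,-3,11],-0.3]
    - [[0,-3.2,15],-0.4]
    - [[0,-3.2,19],-0.5]
  hand: 0.5

```text
clock: 8.58
position: [0.4836, -0.0876, 0.2685]
tcp_rot: [0.685, -0.685, -0.176, 0.176]
wrist_force: [1.3, 0.5, 0.2]
gripper_width: 0.0429
```

```bash
python3 -c "
from h import *
plan((.526,.101,.27),55)
"
```

```text
pos [ 0.4836 -0.0876  0.2685] ang 28.83 shift [12.81 -0.14 14.48] yaw -0.45671221438593346 j [-0.89 -0.12  0.95  1.79  0.1   1.42  0.55] t 8.58
```

Emit:
arm_command:
  plan:
    - [[2.5,0,3],-0.1]
    - [[5,0,6],-0.2]
    - [[8,0,9],-0.3]
    - [[11,0,12],-0.4]
    - [[12.8,0,14.5],-0.456]

```text
clock: 9.0
position: [0.5271, 0.1027, 0.2669]
tcp_rot: [0.627, -0.627, -0.326, 0.328]
wrist_force: [0.3, -0.4, 1.4]
gripper_width: 0.0432
```

Emit:
arm_command:
  plan:
    - [[0,0,0],0]
    - [[0,0,0],0]
    - [[0,0,0],0]
    - [[0,0,0],0]

```text
clock: 9.33
position: [0.5272, 0.0968, 0.2684]
tcp_rot: [-0.629, 0.629, 0.323, -0.324]
wrist_force: [-0.2, 0.1, -0.3]
gripper_width: 0.0435
```

```bash
python3 -c "
from fit import *
plan((.51,.1125,.13),55)
d=snap('wrist'); cv2.imwrite('pics/w6.png',d['color'])
print(proj(d,[(.51,.1125,.121),(.51,.1125,.157)]))
for q in ['lid','filter']:
  for r in eyes.silhouettes('wrist',q)[:2]:
    m=r['region'];ys,xs=np.nonzero(m);print(q,r['confidence'],r['at'],m.sum(),xs.min(),xs.max(),ys.min(),ys.max())
"
```

```text
pos [0.5272 0.0968 0.2684] ang 54.48 shift [ 0.29 13.84  2.3 ] yaw -0.00903733890419386 j [-1.04  0.06  0.85  1.69 -0.04  1.42  0.77] t 9.33
[[316.03304034 155.39147048]
 [316.48219853 162.91872211]]
lid 0.93 [318.7, 151.7] 8214 269 370 101 207
filter 0.94 [307.1, 101.0] 8402 246 390 76 220
```

View pics/w6.png

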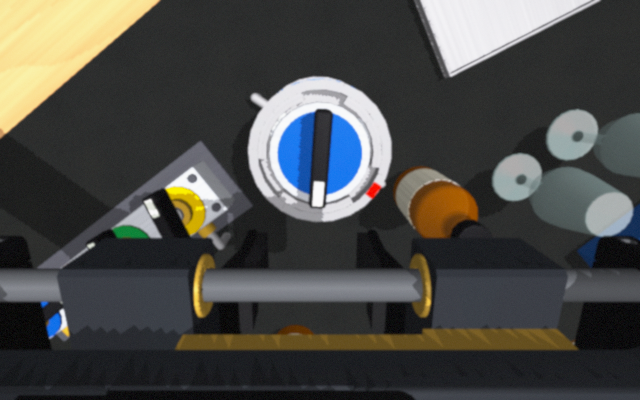

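```bash
python3 -c "
from fit import *
d=snap('wrist'); cv2.imwrite('pics/w6z.png',cv2.resize(d['color'][70:230,240:400],None,fx=3.7,fy=3.7,interpolation=cv2.INTER_CUBIC))
plan((.51,.1125,.13),55)
print(proj(d,[(.51,.1125,.121),(.51,.1125,.157)]))
print('disc',ringc(d,(265,375,95,215),100,125,.122))
c=onz(d,(320,149),.121);r=onz(d,(374,190),.121);print(c,r,np.linalg.norm(c-r),np.degrees(np.arctan2(*(r-c)[1::-1])))
e=snap('top');s=snap('side')
for nm,i in (('top',e),('side',s)): 
  cv2.imwrite('pics/%s6.png'%nm,cv2.resize(i['color'][210:285,200:280] if nm=='top' else i['color'][155:230,220:300],None,fx=7,fy=7,interpolation=cv2.INTER_CUBIC))
"
```

```text
pos [0.5276 0.0976 0.2693] ang 54.53 shift [ 0.18 13.93  2.29] yaw -0.008139881868866645 j [-1.04  0.06  0.85  1.69 -0.04  1.42  0.77] t 9.53
[[315.06239397 155.2198596 ]
 [315.47694735 162.714752  ]]
disc (array([510.63708496, 115.54885101]), 36.46574401855469, 4156)
[0.50804816 0.11916915 0.121     ] [0.56653525 0.13742093 0.121     ] 0.06126880602811583 17.331322294558166
```

View pics/w6z.png

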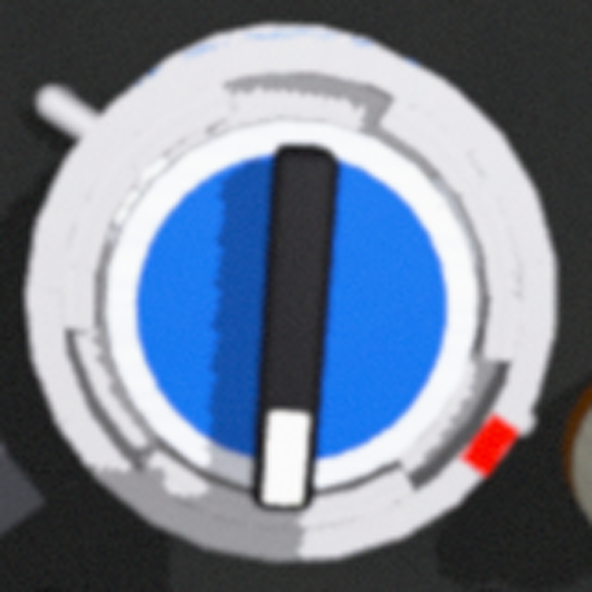

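View pics/top6.png

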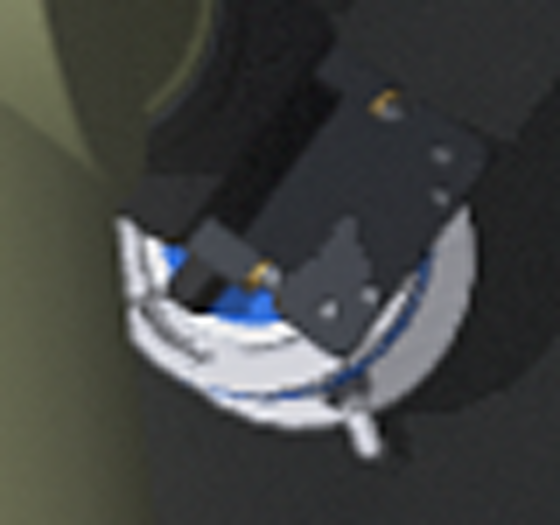

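View pics/side6.png

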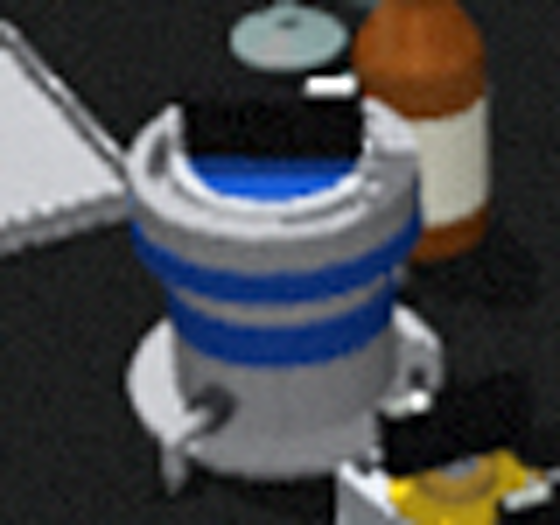

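```bash
python3 -c "
from fit import *
d=snap('wrist')
P=lambda u,v:(240+u/3.7,70+v/3.7)
a=onz(d,P(285,495),.157);b=onz(d,P(308,160),.157);print(a,b,(a+b)/2,np.linalg.norm(a-b),np.degrees(np.arctan2(*(a-b)[1::-1])))
c=onz(d,P(292,304),.122);r=onz(d,P(491,446),.121);print(c,r,np.linalg.norm(r-c),np.degrees(np.arctan2(*(r-c)[1::-1])))
plan(((a+b)[0]/2,(a+b)[1]/2,.131),54.5)
"
```

```text
[0.53819594 0.09501477 0.157     ] [0.48276976 0.13985268 0.157     ] [0.51048285 0.11743373 0.157     ] 0.0712916566536492 -38.97169231041227
[0.50975802 0.11773138 0.122     ] [0.56642843 0.13714993 0.121     ] 0.05991339975686615 18.91441806741329
pos [0.5276 0.0984 0.2693] ang 54.61 shift [ 0.55 13.83  2.5 ] yaw 0.0019428931371846584 j [-1.04  0.06  0.85  1.69 -0.04  1.42  0.77] t 9.68
```

Emit:
arm_command:
  plan:
    - [[0.4,1,2.4],0.06]
    - [[0.4,4,2.4],0.06]
    - [[0.4,7.5,2.4],0.06]
    - [[0.4,9,2.4],0.06]
    - [[0.4,9,2.4],0.06]

```text
clock: 10.1
position: [0.5076, 0.1154, 0.1757]
tcp_rot: [0.638, -0.638, -0.303, 0.308]
wrist_force: [0.1, -0.1, -0.6]
gripper_width: 0.0436
```

```bash
python3 -c "
from fit import *
plan((.5103,.1165,.131),51)
d=snap('wrist'); cv2.imwrite('pics/w7.png',d['color'])
"
```

```text
pos [0.5076 0.1154 0.1757] ang 51.23 shift [ 0.28  4.47 -0.15] yaw 0.003987217323324581 j [-1.06  0.09  0.83  1.85 -0.07  1.24  0.69] t 10.1
```

View pics/w7.png

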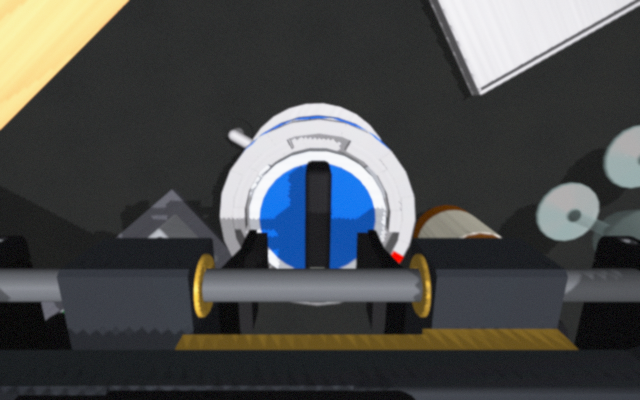

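Emit:
arm_command:
  plan:
    - [[0.25,2,-0.1],0]
    - [[0.25,4,-0.1],0]
    - [[0.25,4.5,-0.1],0]
    - [[0.25,4.5,-0.1],0]
    - [[0.25,4.5,-0.1],0]

```text
clock: 10.57
position: [0.5136, 0.1174, 0.1356]
tcp_rot: [-0.638, 0.638, 0.306, -0.305]
wrist_force: [-0.5, -0.3, 0.3]
gripper_width: 0.0437
```

```bash
python3 -c "
from fit import *
plan((.5103,.1165,.131),51)
print(telemetry.get_state()['wrist_force'])
d=snap('wrist'); cv2.imwrite('pics/w8.png',d['color'])
d=snap('side'); cv2.imwrite('pics/s8.png',cv2.resize(d['color'][130:230,200:320],None,fx=6,fy=6,interpolation=cv2.INTER_CUBIC))
"
```

```text
pos [0.5136 0.1174 0.1356] ang 51.21 shift [-0.28  0.46  0.2 ] yaw 0.003634461110002743 j [-1.04  0.15  0.83  1.89 -0.12  1.15  0.73] t 10.57
[-0.48557181 -0.27162204  0.30282227]
```

View pics/w8.png

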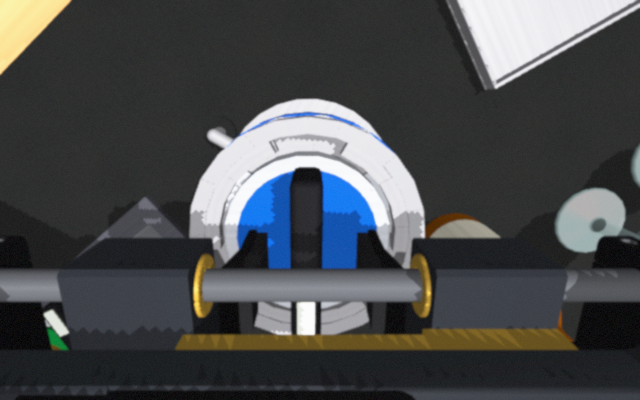

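View pics/s8.png

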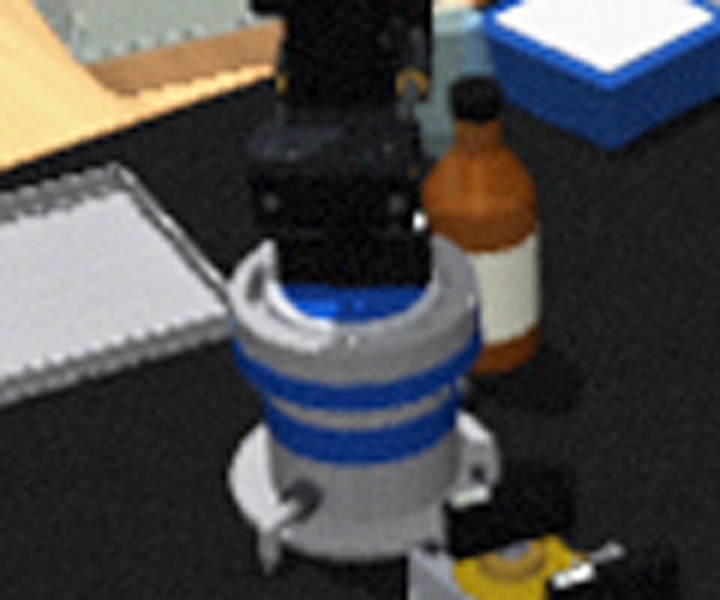

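Emit:
arm_command:
  plan:
    - [[-0.28,0.4,0.2],0]
    - [[-0.28,0.4,0.2],0]
    - [[-0.28,0.4,0.2],0]

```text
clock: 10.92
position: [0.5092, 0.1165, 0.1304]
tcp_rot: [0.638, -0.637, -0.306, 0.306]
wrist_force: [-0.1, 0.6, 0.2]
gripper_width: 0.0436
```

Emit:
arm_command:
  plan:
    - [[0,0,0],0]
    - [[0,0,0],0]
    - [[0,0,0],0]
    - [[0,0,0],0]
  hand: 0
  squeeze: 35

```text
clock: 11.25
position: [0.5094, 0.1164, 0.1302]
tcp_rot: [-0.638, 0.638, 0.306, -0.306]
wrist_force: [-0.5, -0.0, -1.0]
gripper_width: 0.0244
```

```bash
python3 -c "
from fit import *
plan((.5103,.1165,.131),51)
s=telemetry.get_state();print(s['wrist_force'],s['torque'],s['gripper_width'])
d=snap('wrist'); cv2.imwrite('pics/w9.png',d['color'])
"
```

```text
pos [0.5094 0.1164 0.1302] ang 51.22 shift [ 0.06 -0.08 -0.06] yaw 0.003898163810306466 j [-1.04  0.14  0.83  1.91 -0.12  1.14  0.73] t 11.25
[-0.51129753 -0.04231941 -0.9679051 ] [0.00191432 0.01691791 0.04283801] 0.0243543334538198
```

View pics/w9.png

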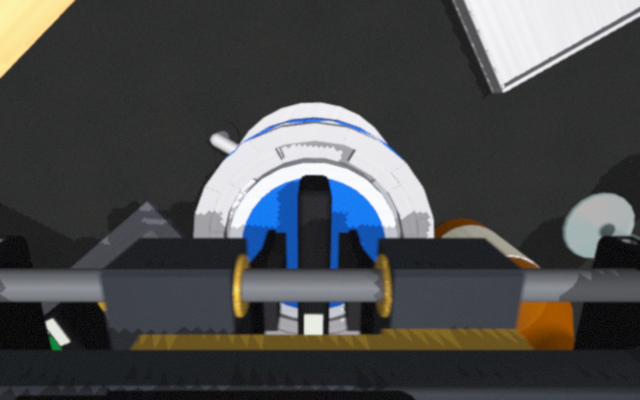

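Still closing; wait a little more.

Emit:
arm_command:
  plan:
    - [[0,0,0],0]
    - [[0,0,0],0]
    - [[0,0,0],0]
    - [[0,0,0],0]

```text
clock: 11.63
position: [0.5095, 0.1166, 0.1302]
tcp_rot: [0.638, -0.638, -0.306, 0.306]
wrist_force: [-0.2, 1.0, -0.2]
gripper_width: 0.0135
```

Emit:
arm_command:
  plan:
    - [[0,0,0],-0.1]
    - [[0,0,0],-0.2]
    - [[0,0,0],-0.3]
    - [[0,0,0],-0.4]
    - [[0,0,0],-0.5]

```text
clock: 12.05
position: [0.5093, 0.1162, 0.1302]
tcp_rot: [-0.541, 0.541, 0.455, -0.455]
wrist_force: [-0.2, 0.4, 0.6]
gripper_width: 0.014
```

```bash
python3 -c "
from fit import *
plan((.5103,.1165,.131),109)
s=telemetry.get_state();print(s['wrist_force'],s['torque'],s['gripper_width'])
"
```

```text
pos [0.5093 0.1162 0.1302] ang 80.13 shift [ 0.05 -0.08 -0.09] yaw -0.5038560940613894 j [-1.    0.14  0.78  1.91 -0.11  1.14  1.22] t 12.05
[-0.22998963  0.41409356  0.60301338] [ 0.01590834  0.00840383 -0.10654234] 0.014029746783649115
```

Emit:
arm_command:
  plan:
    - [[0,0,0],-0.1]
    - [[0,0,0],-0.2]
    - [[0,0,0],-0.3]
    - [[0,0,0],-0.4]
    - [[0,0,0],-0.48]

```text
clock: 12.47
position: [0.5094, 0.1162, 0.1302]
tcp_rot: [0.418, -0.418, -0.571, 0.571]
wrist_force: [0.6, 0.3, 0.0]
gripper_width: 0.0135
```

```bash
python3 -c "
from fit import *
plan((.5103,.1165,.131),109)
s=telemetry.get_state();print(s['wrist_force'],s['torque'],s['gripper_width'])
d=snap('wrist'); cv2.imwrite('pics/w10.png',d['color'])
"
```

```text
pos [0.5094 0.1162 0.1302] ang 107.62 shift [ 0.   -0.08 -0.1 ] yaw -0.024050381757710976 j [-0.96  0.13  0.74  1.91 -0.1   1.14  1.7 ] t 12.47
[0.56131673 0.28754181 0.04020425] [ 0.05016436  0.04194538 -0.06703812] 0.013549183612788536
```

View pics/w10.png

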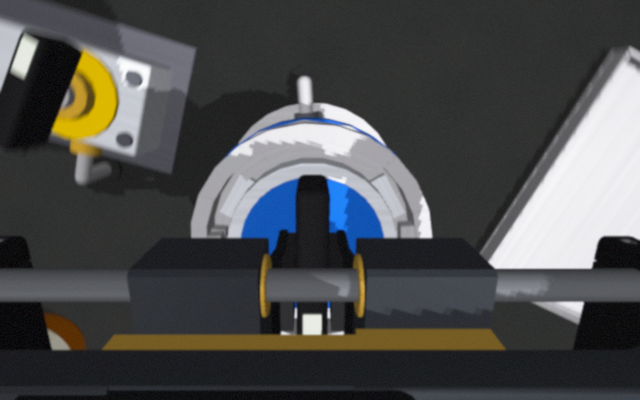

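Emit:
arm_command:
  plan:
    - [[0,0,0],-0.03]
    - [[0,0,0],-0.06]
    - [[0,0,0],-0.06]
    - [[0,0,0],-0.06]

```text
clock: 12.85
position: [0.5094, 0.1162, 0.1302]
tcp_rot: [0.402, -0.402, -0.582, 0.582]
wrist_force: [-0.2, -0.8, -0.0]
gripper_width: 0.0136
```

```bash
python3 -c "
from fit import *
plan((.5103,.1165,.131),109)
s=telemetry.get_state();print(s['wrist_force'],s['torque'],s['gripper_width'])
d=snap('wrist'); cv2.imwrite('pics/w11.png',d['color'])
"
```

```text
pos [0.5094 0.1162 0.1302] ang 110.7 shift [-0.   -0.08 -0.1 ] yaw 0.029714464448955438 j [-0.95  0.13  0.73  1.91 -0.1   1.14  1.75] t 12.85
[-0.19475967 -0.81723126 -0.0375647 ] [-0.09420366  0.01922722  0.04934722] 0.013566426209044793
```

View pics/w11.png

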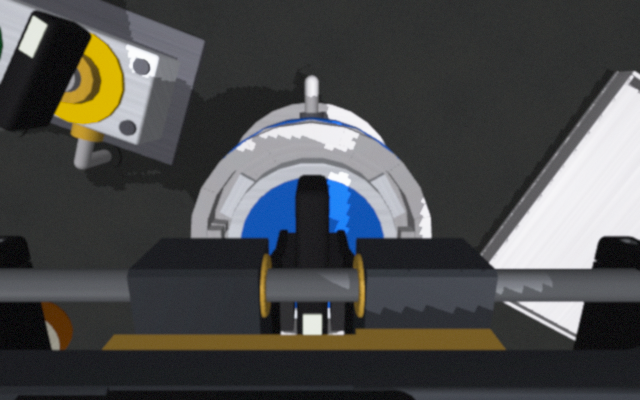

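Emit:
arm_command:
  plan:
    - [[0,-0.4,0],0]
    - [[0,-0.8,0],0]
    - [[0,-1.2,0],0]
    - [[0,-1.2,0],0]

```text
clock: 13.23
position: [0.5096, 0.1165, 0.1428]
tcp_rot: [-0.401, 0.402, 0.582, -0.582]
wrist_force: [0.4, 0.5, -4.3]
gripper_width: 0.0139
```

```bash
python3 -c "
from fit import *
plan((.5103,.1165,.19),110)
s=telemetry.get_state();print(s['wrist_force'],s['torque'],s['gripper_width'])
d=snap('side'); cv2.imwrite('pics/s12.png',cv2.resize(d['color'][130:230,200:320],None,fx=6,fy=6,interpolation=cv2.INTER_CUBIC))
"
```

```text
pos [0.5096 0.1165 0.1428] ang 110.8 shift [-0.03 -4.72 -0.07] yaw 0.013889815121840924 j [-0.96  0.12  0.73  1.89 -0.09  1.16  1.74] t 13.23
[ 0.38365759  0.475431   -4.34735276] [ 0.05618619  0.01454864 -0.04965773] 0.013906257947690669
```

View pics/s12.png

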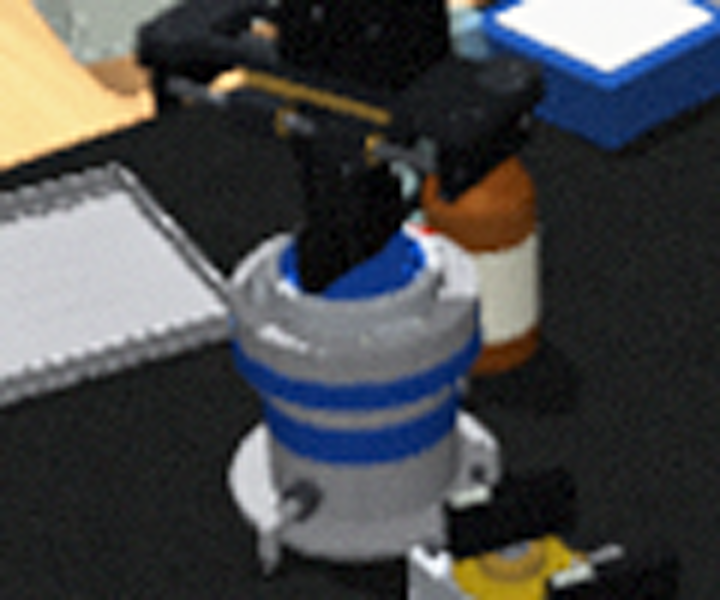

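Emit:
arm_command:
  plan:
    - [[0,-1,0],0]
    - [[0,-2.5,0],0]
    - [[0,-4,0],0]
    - [[0,-5.5,0],0]
    - [[0,-6,0],0]

```text
clock: 13.7
position: [0.5106, 0.1166, 0.2048]
tcp_rot: [-0.401, 0.402, 0.583, -0.581]
wrist_force: [1.2, 0.8, -4.6]
gripper_width: 0.0138
```

```bash
python3 -c "
from fit import *
plan((.452,.373,.15),110)
d=snap('wrist'); cv2.imwrite('pics/w13.png',d['color'])
s=telemetry.get_state();print(s['wrist_force'],s['torque'],s['gripper_width'])
d=snap('side'); cv2.imwrite('pics/s13.png',cv2.resize(d['color'][110:230,150:320],None,fx=4.5,fy=4.5,interpolation=cv2.INTER_CUBIC))
"
```

```text
pos [0.5106 0.1166 0.2048] ang 110.79 shift [26.05  5.51 -3.6 ] yaw 0.01383485680147781 j [-0.97  0.06  0.73  1.81 -0.04  1.28  1.7 ] t 13.7
[ 0.88948851  0.12353833 -3.71639132] [ 0.07387573 -0.01608567  0.0262273 ] 0.01365289871150628
```

View pics/s13.png

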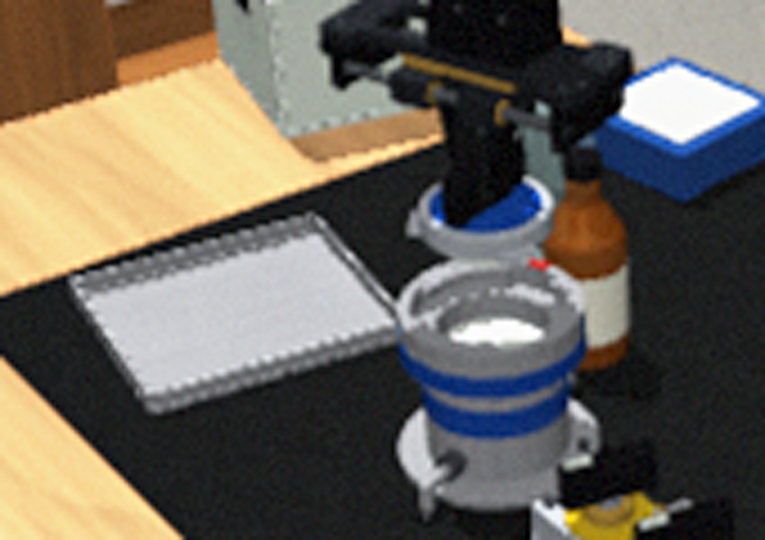

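Lid is free. Carry it to above the tray.

Emit:
arm_command:
  plan:
    - [[3,0,-0.5],0]
    - [[6.5,0,-1],0]
    - [[10.5,0,-1.5],0]
    - [[14.5,0,-2],0]
    - [[18,0,-2.5],0]

```text
clock: 14.22
position: [0.4669, 0.296, 0.2009]
tcp_rot: [0.402, -0.401, -0.582, 0.583]
wrist_force: [-0.2, 0.8, -5.0]
gripper_width: 0.0139
```

Emit:
arm_command:
  plan:
    - [[3,1,-0.5],0]
    - [[6,2,-0.8],0]
    - [[8,3,-1],0]
    - [[8,3,-1],0]
    - [[8,3,-1],0]

```text
clock: 14.63
position: [0.4476, 0.3726, 0.1697]
tcp_rot: [0.4, -0.4, -0.581, 0.584]
wrist_force: [0.8, -1.4, -4.1]
gripper_width: 0.0139
```

```bash
python3 -c "
from fit import *
plan((.452,.373,.08),110)
d=snap('wrist'); cv2.imwrite('pics/w14.png',d['color'])
for q in ['lid']:
  for r in eyes.silhouettes('wrist',q)[:1]: print(r['at'])
s=telemetry.get_state();print(s['wrist_force'],s['torque'],s['gripper_width'])
d=snap('side'); cv2.imwrite('pics/s14.png',cv2.resize(d['color'][80:230,100:280],None,fx=4,fy=4,interpolation=cv2.INTER_CUBIC))
d=snap('top'); cv2.imwrite('pics/t14.png',cv2.resize(d['color'][150:320,90:280],None,fx=3.5,fy=3.5,interpolation=cv2.INTER_CUBIC))
"
```

```text
pos [0.4476 0.3726 0.1697] ang 111.01 shift [-0.1   8.97 -0.46] yaw 0.01768430107677872 j [-1.21  0.23  0.54  1.71 -0.12  1.24  1.3 ] t 14.63
[310.9, 211.3]
[ 1.1974612   0.46822794 -5.27603326] [ 0.08243246  0.02413774 -0.01456224] 0.01400283294102519
```

View pics/s14.png

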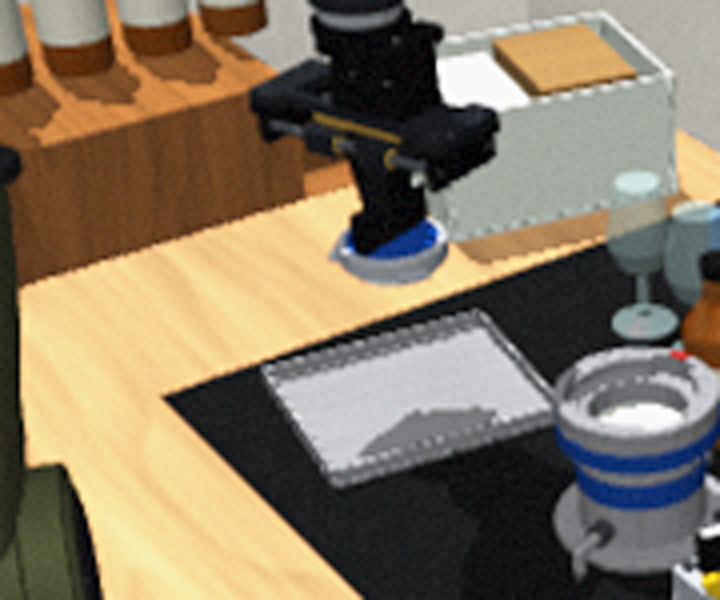

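View pics/t14.png

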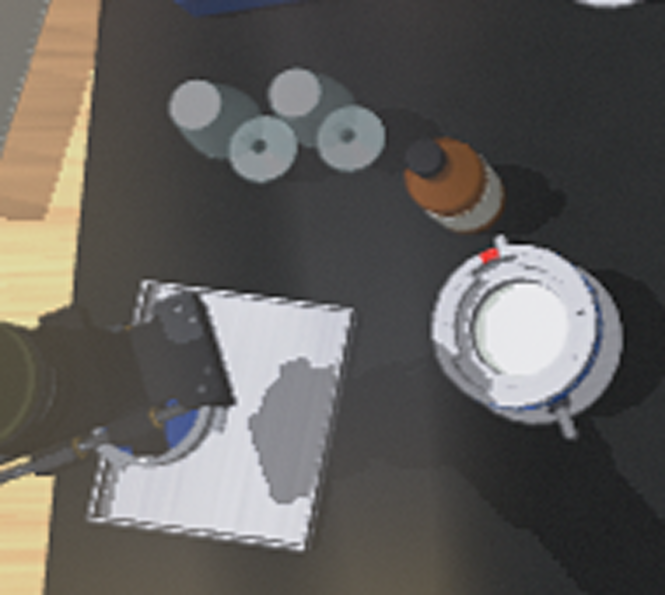

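View pics/w14.png

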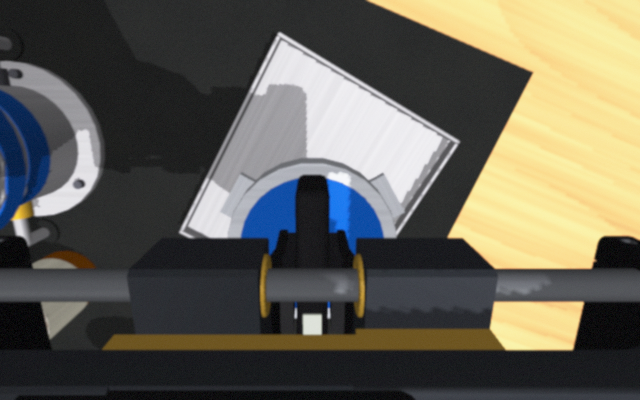

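```bash
python3 -c "
from fit import *
d=snap('wrist')
a=onz(d,(279,33),.018);b=onz(d,(460,141),.018);c=onz(d,(180,233),.018);print(a,b,c,np.linalg.norm(a-b))
y=(b-a)/np.linalg.norm(b-a);x=np.array([y[1],-y[0],0]);print('centre',(a+b)/2+.1*x,y)
e=snap('top');Q=lambda u,v:(90+u/3.5,150+v/3.5)
C=[onz(e,Q(*q),.018)[:2] for q in((145,282),(353,310),(305,548),(90,520))];print(np.array(C).round(4),np.mean(C,0))
plan((.452,.373,.08),110)
"
```

```text
[0.34505985 0.30159155 0.018     ] [0.37172157 0.48028584 0.018     ] [0.54358406 0.27127135 0.018     ] 0.18067234186391815
centre [0.45729588 0.37618175 0.018     ] [0.14756947 0.98905169 0.        ]
[[0.5628 0.4484]
 [0.5364 0.2706]
 [0.342  0.2996]
 [0.3668 0.4767]] [0.45199769 0.37381492]
pos [0.4505 0.3709 0.1726] ang 110.7 shift [ 0.14  9.26 -0.21] yaw 0.012186984767880113 j [-1.2   0.23  0.54  1.71 -0.12  1.24  1.3 ] t 14.93
```

Emit:
arm_command:
  plan:
    - [[0.2,2,-0.3],0]
    - [[0.2,5,-0.3],0]
    - [[0.2,8,-0.3],0]
    - [[0.2,10,-0.3],0]
    - [[0.2,11,-0.3],0]

```text
clock: 15.35
position: [0.4505, 0.373, 0.0594]
tcp_rot: [0.402, -0.401, -0.58, 0.583]
wrist_force: [-0.8, -0.2, -4.6]
gripper_width: 0.0137
```

Emit:
arm_command:
  plan:
    - [[0,0.6,0],0]
    - [[0,1,0],0]
    - [[0,1.3,0],0]
    - [[0,1.5,0],0]
    - [[0,1.6,0],0]

```text
clock: 15.77
position: [0.4524, 0.3754, 0.0471]
tcp_rot: [-0.401, 0.402, 0.583, -0.581]
wrist_force: [-0.3, -0.4, -4.7]
gripper_width: 0.0137
```

```bash
python3 -c "
from fit import *
plan((.453,.374,.038),110)
s=telemetry.get_state();print(s['wrist_force'],s['torque'],s['gripper_width'])
"
```

```text
pos [0.4524 0.3754 0.0471] ang 110.81 shift [-0.15  0.91 -0.  ] yaw 0.014211598220208102 j [-1.17  0.37  0.51  1.82 -0.21  1.01  1.36] t 15.77
[-0.2693355  -0.40206644 -4.70418844] [-0.00734122  0.01694885 -0.01473935] 0.013707957145732568
```

Emit:
arm_command:
  plan:
    - [[0,0.3,0],0]
    - [[0,0.5,0],0]
    - [[0,0.7,0],0]
    - [[0,0.8,0],0]
    - [[0,0.8,0],0]

```text
clock: 16.18
position: [0.4519, 0.3749, 0.0383]
tcp_rot: [-0.401, 0.401, 0.582, -0.582]
wrist_force: [0.3, -0.2, -4.5]
gripper_width: 0.0137
```

```bash
python3 -c "
from fit import *
plan((.453,.374,.038),110)
s=telemetry.get_state();print(s['wrist_force'],s['torque'],s['gripper_width'])
"
```

```text
pos [0.4519 0.3749 0.0383] ang 110.81 shift [-0.13  0.03 -0.07] yaw 0.014190298282947482 j [-1.16  0.38  0.51  1.83 -0.22  0.99  1.37] t 16.18
[ 0.30683847 -0.20298875 -4.51372352] [ 0.096167    0.04830883 -0.01804143] 0.01368435433388514
```

Not yet touching; creep down by millimetres.

Emit:
arm_command:
  plan:
    - [[0,0.05,0],0]
    - [[0,0.1,0],0]
    - [[0,0.15,0],0]
    - [[0,0.15,0],0]

```text
clock: 16.52
position: [0.4519, 0.3749, 0.0382]
tcp_rot: [-0.402, 0.401, 0.582, -0.582]
wrist_force: [-2.8, -2.7, 8.0]
gripper_width: 0.0139
```

Emit:
arm_command:
  plan:
    - [[0,0.05,0],0]
    - [[0,0.1,0],0]
    - [[0,0.15,0],0]
    - [[0,0.15,0],0]

```text
clock: 16.85
position: [0.4519, 0.3749, 0.0382]
tcp_rot: [-0.402, 0.401, 0.582, -0.582]
wrist_force: [-6.4, -6.4, 17.7]
gripper_width: 0.0135
```

Emit:
arm_command:
  plan:
    - [[0,-0.1,0],0]
    - [[0,-0.18,0],0]
    - [[0,-0.18,0],0]

```text
clock: 17.1
position: [0.4519, 0.3749, 0.0382]
tcp_rot: [-0.402, 0.401, 0.582, -0.582]
wrist_force: [-3.8, -3.6, 8.0]
gripper_width: 0.0139
```

Emit:
arm_command:
  plan:
    - [[0,0,0],0]
    - [[0,0,0],0]
    - [[0,0,0],0]
    - [[0,0,0],0]
    - [[0,0,0],0]
  hand: 0.5

```text
clock: 17.52
position: [0.452, 0.3749, 0.0369]
tcp_rot: [-0.401, 0.402, 0.582, -0.582]
wrist_force: [0.8, -0.1, -0.3]
gripper_width: 0.0385
```

Emit:
arm_command:
  plan:
    - [[0,-1,0],0]
    - [[0,-3,0],0]
    - [[0,-6,0],0]
    - [[0,-9,0],0]
    - [[0,-13,0],0]

```text
clock: 17.93
position: [0.4508, 0.3738, 0.1671]
tcp_rot: [0.402, -0.402, -0.581, 0.583]
wrist_force: [1.0, 0.1, -0.4]
gripper_width: 0.0436
```

Emit:
arm_command:
  plan:
    - [[0,-2,-3],0]
    - [[0,-3,-6],0]
    - [[0,-3,-6],0]
    - [[0,-3,-6],0]
    - [[0,-3,-6],0]

```text
clock: 18.35
position: [0.5072, 0.3956, 0.1965]
tcp_rot: [0.402, -0.401, -0.581, 0.583]
wrist_force: [-0.3, -0.4, 0.2]
gripper_width: 0.0435
```

```bash
python3 -c "
from fit import *
plan((.453,.374,.038),110)
s=telemetry.get_state();print(s['wrist_force'],s['gripper_width'])
d=snap('wrist'); cv2.imwrite('pics/w15.png',d['color'])
d=snap('side'); cv2.imwrite('pics/s15.png',d['color'])
d=snap('top'); cv2.imwrite('pics/t15.png',d['color'])
"
```

```text
pos [0.5072 0.3956 0.1965] ang 110.79 shift [-0.09 15.85  5.81] yaw 0.01383637233787434 j [-1.14  0.35  0.56  1.52 -0.19  1.32  1.37] t 18.35
[-0.31268249 -0.44300267  0.19516063] 0.04347690299521462
```

View pics/w15.png

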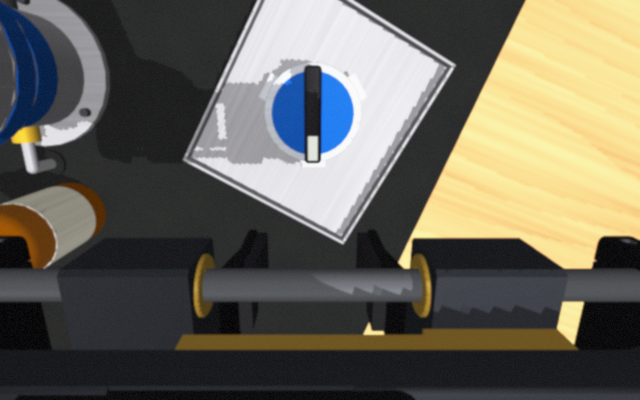

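View pics/s15.png

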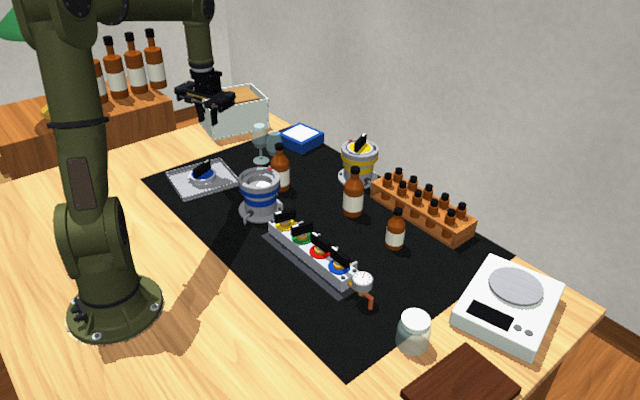

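View pics/t15.png

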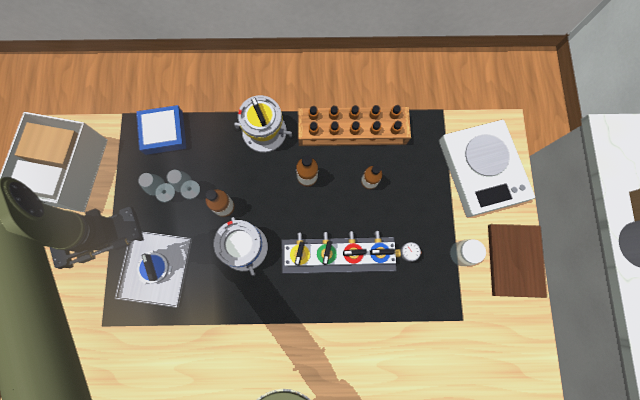

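Emit:
arm_command:
  plan:
    - [[0,0,0],0]
    - [[0,0,0],0]
    - [[0,0,0],0]

```text
clock: 18.75
position: [0.5075, 0.3961, 0.197]
tcp_rot: [0.402, -0.401, -0.582, 0.582]
wrist_force: [-0.3, 0.3, 0.3]
gripper_width: 0.0437
```

```bash
python3 -c "
from bench import job_done
print(job_done())"
```

```text
the job is handed in; nothing more can be done
None
```

The job is done and handed in at about 19 s of the 70 s allowed; handing in gave no verdict.

- **Valve:** I turned the blue handle clockwise until it hit its hard stop, where the wrist torque rose to about 0.67 N m. I then released it. The pictures afterwards show it lying along the row.
- **Lid:** I turned it anticlockwise by about 1.04 rad. I judged the line-up by the wrist picture, with the filter's elbow centred on the bar, and did not push on to the stop. It then lifted free with about 4.5 N on the wrist.
- **Placing:** I lowered the lid into the tray while still holding it, pressed to about 18 N upward on the wrist, eased off and opened the gripper.

**Last checks:** The lid lies handle up near the middle of the tray, inside the rim, and the gripper is clear with almost no wrist force. The other valves, bottles, glasses and jar look unmoved in the before and after pictures.

**Disagreement:** The filter's centre differed by about 5 mm between the top and wrist cameras. I used a value in between, and the grip closed on the bar without trouble. No check failed.

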